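# Fit the index plate on the dividing head and lock it at zero

### The arm

A 6-joint arm with a two-finger parallel gripper is mounted at the origin on the work surface; the furniture and walls round the work are solid. World frame = base frame: x ahead of the robot, y to its left, z up, the work surface at z = 0. Lengths are in mm, angles in rad, forces in N, time in s.
With the tool pointing down it reaches from about 275 to 1000 mm from the base axis. Payload 8.4 kg.
Tool frame: the origin (TCP) lies at the very end of the fingers, on their centre line; the grasp point (between the pads) lies 19 mm behind it (r.pinch_z is the distance from the TCP to the grasp point, in mm); z points along the fingers, y is the line along which they close (so a half turn about z gives the same grasp; the last joint's range is limited). The gripper opens to 85 mm and grips with 20 to 120 N. Pads are 22 mm wide; open, the fingers measure 114 mm over their backs; the gripper's body (76 mm by 85 mm) begins 54 mm behind the grasp point. The pads swing forward as they close: fully open they stand 13 mm farther back than shut.
Start: joints at [1.181, 0.353, 1.633, -0, 1.155, -0.002], TCP at [236.344, 578.593, 231.281] pointing down, gripper open.
Joint ranges: [-2.63, 2.63], [-0.92, 2.1], [0.06, 2.66], [-1.3, 4.44], [0, 2.69], [-3.02, 3.02]. Speed limits (rad/s): [2.22, 2.22, 2.79, 3.14, 3.14, 3.14].

### API

Orientations are given as [roll, pitch, yaw] about the fixed x, y, z axes, in that order (R = Rz(yaw) Ry(pitch) Rx(roll)).
In Python, from rig import r gives the robot as it stands.
- The arm moves only by the tool carry_out, never from a script. Its argument "series" is a list of rows, each a list of 7 numbers: the turn, a rotation vector about the tool's x, y, z as a fraction of full scale, then the shift along the tool's x, y, z as a fraction of full scale, then the gripper command: -1 is fully open, 1 is shut, values between are in proportion. A call has 1 to 8 rows; each row is the pose to reach, as a shift and turn from the pose commanded when the call began, along the tool's axes at that moment, turning the shorter way round; what a row does not reach only later rows make up. Full scale, the value 1, is 0.25 m for a shift and pi rad for a turn. A row lasts 1/8 s, in which the tool goes at most 62.5 mm and 10.7 degrees, less where a joint would pass 70% of its speed; a pose out of reach is approached as far as the arm can. A call with a number of a shift or a turn outside -1 to 1 is refused whole. A call with a gripper value outside its range is refused whole. The fingers move at their own pace and stop on an object; "force" is the grip in N (left out, the last holds). Time passes only in rows, so rows that repeat a pose let the fingers close. It gives the time, the measured TCP pose, the force, the opening and the grip force at its end, in the units of the state.
- r.sense(): the state, without advancing time (a new reading comes with each control period).
- r.grab_frame(name): name is "scene" or "side" or "wrist"; returns the picture (400x640x3 uint8, red, green, blue); there is no depth.
- r.get_calibration(name): a dict with "K" (3x3 intrinsics, pixels), "distortion" ([k1, k2, p1, p2, k3] as OpenCV has them; the pictures are not rectified), "pose" (4x4, takes a point from camera to world coordinates). Camera axes: x right, y up, looking along -z (the intrinsics and any distortion apply to the point x, -y, -z); pixel columns grow to the right and rows downward; lengths in mm; the calibration is good to about 2 mm. A picture is of the moment at which its call begins: read the wrist's pose just before it. get_calibration takes no time and is no camera call; for the wrist camera it gives the pose at the moment of the call.
- r.sign_off(): hands the job in; it is judged then, once.
Trained networks look in the newest picture that a camera, given by its name, has taken for a name from the list of things; names that differ only in an ending like _2 or _b are one class to them, and where a whole thing is asked for, a point or a joint stands for the part that bears it (a point fixed in the world has none). Each returns a list of dicts, best first, with "score" (0 to 1); they miss things now and then, are a little off and sometimes report something else, mostly with a low value. They report only what shows in the picture. A call takes as long as a camera call.
- r.silhouettes(camera, label): "region" (400x640 bool, what is visible of it) and "position" ([row, column] in pixels, amid what is visible of it).
The state is a dict: "clock": time; "qpos": joint angles; "qvel": joint speeds; "joint_efforts": joint torques, N m; "eef_pos": TCP position; "tcp_rot": TCP orientation; "contact_force": force on the tool from outside, world axes, zero at the start; "wrist_torque": the same for the moment, N m; "opening": opening from 0.0 (shut) to 1.0 (fully open); "grasp_force": force on a finger pad.
Only numpy, scipy, OpenCV 4.12 (cv2) and the standard library are available. Lean on these libraries where they do the work, as an engineer would, in place of code of your own. Each camera call takes 0.05 s, during which the arm holds its last target. There are 200 camera calls.

### The job

Fit the notched index plate onto the dividing head: lower it over the spindle nose and, feeling for the drive pin without forcing it, bring the pin into the plate's drive hole so that the plate sits fully home, flush on the flange, while the locking bolt is still drawn back. Then turn the plate, and the spindle with it, until the zero notch (the one in line with the drive hole) faces the locking bolt, push the bolt fully into that notch, and let go. Press only lightly, about 15 N by hand, so that pin, nose and flange together never take more than 60 N from the plate, and leave the tin, the wooden ring clamp and the eraser block where they lie.

Things in the scene. Friction and masses are not known exactly. Their poses are not given: they have to be found in the camera images.
- plate: The loose index plate, bare steel, about 0.4 kg, lying hub up: a round plate 96 mm across, 8 mm thick, with a hexagonal hub on top, 36 mm across flats, 8 to 40 mm above the underside. Origin: centre of its underside; z up, x towards the zero notch. An 18 mm bore runs right through the axis. Six rim notches, 9 mm wide and deep, every 60 degrees from x.
- plate_grip (a point): Point on the plate's axis 29 mm above its underside, in the upper part of the hub, where fingertips stay clear of the plate; axes as the plate's. The hub's flats face 30, 90, 150, 210, 270 and 330 degrees anticlockwise from x, so the hub can be gripped across 30, 90 or 150 degrees. With the plate fully home this point is 29 mm above the point seat.
- drive_hole (a point): Mouth of the plate's only drive hole, a 9 mm through hole: on the plate's x axis 28 mm from the bore's axis, 8 mm above the underside.
- zero_notch (a point): Mouth of the plate's zero notch, the one in line with the drive hole: on the rim, 48 mm from the plate's axis along its x, 4 mm above the underside.
- head: Dividing head, a grey casting screwed to the table, foot 158 x 96 x 11 mm (60 mm to +x, 98 mm to -x), with an upright spindle and, on its -x side, a sliding locking bolt. Origin: on the table under the spindle's axis; z up. The spindle turns but is stiff (0.2 N m friction) and stays where left. A tall bench lamp stands left of it, nearer the robot, x below 0.45: pass in front of it.
- seat (a point): Centre of the top face of the spindle's flange (76 mm across), 36 mm above the table; axes are the head's, they do not turn with the spindle. A round pin 28 mm off the axis keeps a wrongly turned plate 7 mm above the flange; pressed hard while turning, the plate drags pin and spindle along. Off the axis, the pin tips the plate against the nose too: 20 N of push loads both with about 60 N in sum.
- nose_top (a point): Top of the spindle's central nose, a shaft 16 mm across whose last 6 mm taper to 9 mm; 46 mm above the flange's face, 82 mm above the table. The plate's bore has 1 mm play all round on it. The drive pin (7 mm across, 7 mm tall, tapered tip, 1 mm play all round in its hole) stands on the flange 28 mm from this axis.
- bolt_knob (a point): Middle of the locking bolt's black upright knob, 14 mm across, 24 mm tall, 69 mm above the table (top at 80 mm); axes are the head's. Drawn back it is 75 mm from the spindle's axis on the head's -x side and slides 12 mm to the head's +x. The guide below it reaches 47.5 mm above the table, 10.5 mm to either side of it and 52 to 90 mm from the spindle's axis.
- lock_bolt (a joint): Travel of the locking bolt: 0 m drawn back (tip 4 mm clear of the plate's rim), 0.012 m fully in the notch. It slides at about 2 N and stays where left. Its tip, tapered from 8 to 3.6 mm wide, centres a notch that faces it within about 3 degrees. At the start the drive pin's angle, seen from above, is 23 to 69 degrees clockwise from the head's -x (so between -x and +y).
- tin_rouge: Bystander: round pale tin, 51 mm across, 26 mm tall; origin under its centre.
- ring_clamp: Bystander: wooden ring clamp, 124 x 31 x 28 mm, long along its x; origin under its centre.
- eraser_block: Bystander: two-part abrasive eraser block, 37 x 76 x 31 mm, long along its y; origin under its centre.

How it is judged:
By the outcome, as a careful person would: the job done as asked, in the order asked, and still so for the second after the job is handed in, with the robot touching nothing.
It also fails if it takes over 70 s, if anything falls off the work surface, if the arm or the gripper's body presses on something with over 40 N, if the wrist force passes 120 N, or if a joint passes its speed limit or range.

## Working session

There is one attempt and no reset: what is moved stays moved. The work goes in short steps, Python scripts to look and compute and a tool call to move; the robot and the scene stay as the last step left them, time stands still between calls to the robot, and variables do not carry over. Pictures are saved under pics/ and viewed, at most 10 in all, crops included, and the job is handed in when it is done.

Besides the shell and the picture viewer there is one more tool, called after ">>>" by a JSON object that holds its "method" and its "body". carry_out: Moves the arm, as the interface text tells. Its arguments: {"type":"object","properties":{"series":{"type":"array"},"force":{"type":"number"}},"required":["series"]}

```bash
mkdir -p pics; ls; python3 - <<'E'
from rig import r
import cv2,numpy as np
s=r.sense();print(s)
for n in("scene","side"):
    im=r.grab_frame(n);cv2.imwrite(f"pics/{n}0.png",im[:,:,::-1])
    c=r.get_calibration(n);print(n,c["K"].tolist(),c["distortion"],np.round(c["pose"],3).tolist())
    for l in("plate","head","bolt_knob","drive_hole","nose_top","tin_rouge","ring_clamp","eraser_block"):
        for d in r.silhouettes(n,l)[:2]:print(n,l,round(d["score"],2),np.round(d["position"],1),d["region"].sum())
print(r.sense()["clock"])
E
```

```text
pics
{'clock': 0.0, 'qpos': array([ 1.18061578e+00,  3.53684215e-01,  1.63414687e+00,  2.97331890e-05,
        1.15518057e+00, -2.38642758e-03]), 'qvel': array([ 1.85836394e-03,  9.34634151e-04, -8.88762994e-04, -5.49590973e-04,
        2.27383767e-04,  4.92831785e-05]), 'joint_efforts': array([-2.83337533e-03, -6.05227804e+01, -3.42066443e+01,  7.06062963e-06,
        9.32101335e-03,  8.14049116e-06]), 'eef_pos': array([236.14321171, 578.1542839 , 230.53370142]), 'tcp_rot': array([-3.14017372e+00, -3.05711363e-05,  2.75378648e+00]), 'contact_force': array([ 0.34987826, -0.33133443, -0.42902234]), 'wrist_torque': array([-0.06056014,  0.05084376, -0.00331214]), 'grasp_force': 0.0, 'opening': 0.9977310008228478}
scene [[375.2153279846296, 0.0, 324.75837341568507], [0.0, 375.2153279846296, 201.27617717183443], [0.0, 0.0, 1.0]] [0.00724001 0.         0.         0.         0.        ] [[0.889, 0.358, -0.287, 244.144], [-0.458, 0.673, -0.581, -731.168], [-0.015, 0.648, 0.762, 708.366], [0.0, 0.0, 0.0, 1.0]]
scene plate 0.77 [233.5 364.1] 1114
scene head 0.56 [156.9 307.9] 1637
scene bolt_k
[... 198 characters left out ...]
block 0.96 [193.3 359.5] 519
scene eraser_block 0.31 [233.6 362.1] 1149
side [[388.5080328348837, 0.0, 317.2568963457498], [0.0, 388.5080328348837, 196.9804059065326], [0.0, 0.0, 1.0]] [0.02689346 0.         0.         0.         0.        ] [[-1.0, 0.005, -0.014, 488.869], [-0.015, -0.531, 0.847, 517.668], [-0.003, 0.848, 0.531, 552.938], [0.0, 0.0, 0.0, 1.0]]
side plate 0.93 [203.7 303.2] 693
side plate 0.3 [283.  291.3] 3342
side head 0.9 [285.4 291.4] 3491
side bolt_knob 0.71 [266.3 322.6] 169
side drive_hole 0.65 [204.6 305.9] 741
side nose_top 0.57 [286.  291.3] 3429
side tin_rouge 0.93 [220.7 355.1] 406
side ring_clamp 0.6 [195.7 361.2] 645
side eraser_block 0.85 [227.7 278.7] 520
0.9
```

```bash
cat > h.py <<'E'
import cv2,numpy as np
from rig import r
def ray(n,rc,pose=None):
    c=r.get_calibration(n);P=np.array(c["pose"] if pose is None else pose)
    u=cv2.undistortPoints(np.array([[[rc[1],rc[0]]]],float),np.array(c["K"]),np.array(c["distortion"]))[0,0]
    return P[:3,3],P[:3,:3]@np.array([u[0],-u[1],-1])
def at(n,rc,z,pose=None):
    o,d=ray(n,rc,pose);return np.round(o+d*(z-o[2])/d[2],1)
def px(n,p,pose=None):
    c=r.get_calibration(n);P=np.array(c["pose"] if pose is None else pose)
    q=P[:3,:3].T@(np.array(p,float)-P[:3,3])*[1,-1,-1]
    return cv2.projectPoints(q.reshape(1,1,3),np.zeros(3),np.zeros(3),np.array(c["K"]),np.array(c["distortion"]))[0].ravel()
E
python3 - <<'E'
from h import *
a=cv2.imread("pics/scene0.png")[110:310,240:440];b=cv2.imread("pics/side0.png")[160:360,210:410]
cv2.imwrite("pics/c0.png",np.hstack([cv2.resize(x,(400,400),interpolation=cv2.INTER_CUBIC) for x in(a,b)]))
print(at("scene",(233,364),15),at("side",(204,304),15))
print("knob",at("scene",(148.5,291.3),69),at("side",(266.3,322.6),69))
print("tin",at("scene",(223.6,295.8),13),"clamp",at("scene",(271,311.6),14),"er",at("scene",(193,359.5),15))
E
```

```text
[ 540.4 -327.6   15. ] [ 536.6 -307.3   15. ]
knob [490.6 -46.8  69. ] [488.7 -16.7  69. ]
tin [ 415.6 -229.7   13. ] clamp [ 393.2 -359.3   14. ] er [ 593.3 -218.8   15. ]
```

View pics/c0.png

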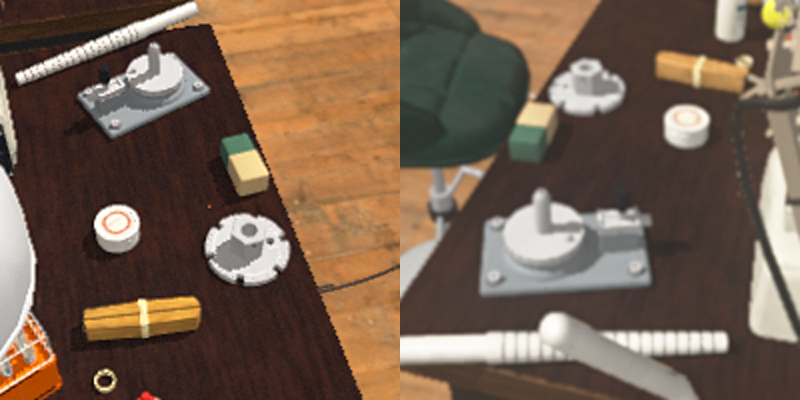

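View pics/side0.png

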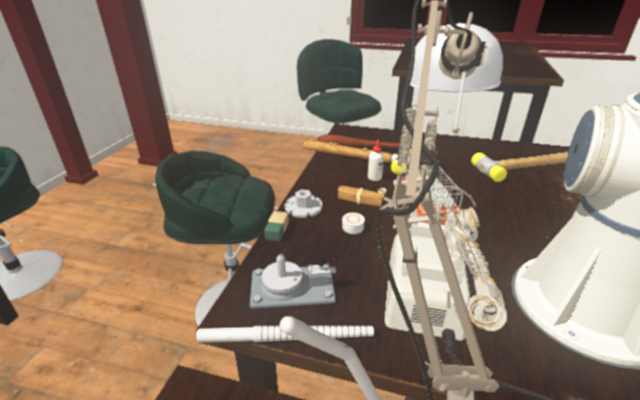

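View pics/scene0.png

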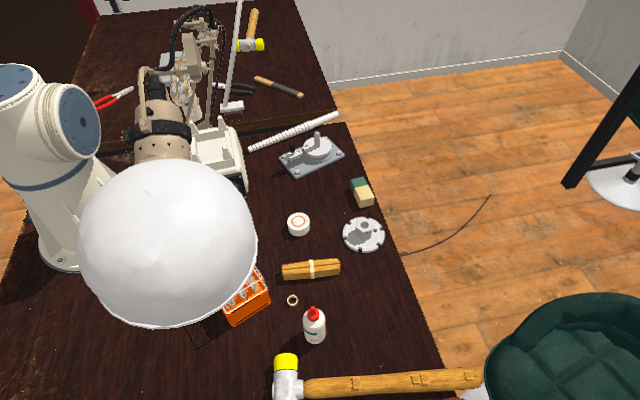

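```bash
python3 - <<'E'
from h import *
print("knobtop sc",at("scene",(144,292),80),"side",at("side",(254,322),80))
print("nosetop sc",at("scene",(132,317),82),"side",at("side",(255,281),82))
print("foot sc", [at("scene",(110+y/2,240+x/2),11) for x,y in((78,97),(115,136),(211,92),(170,55))])
print("foot side",[at("side",(160+y/2,210+(x-400)/2),11) for x,y in((481,292),(651,278),(641,212),(488,233))])
print("hubtop",at("scene",(110+115,240+125),40),at("side",(160+32,210+94),40))
print("plate",at("scene",(110+122,240+123.5),8),at("side",(160+44,210+94),8))
for rc in((384,466),(330,440),(386,440)): print("lampbase",at("side",rc,0),at("side",rc,40))
E
```

```text
knobtop sc [494.9 -43.9  80. ] side [489.9 -38.   80. ]
nosetop sc [570.7 -33.8  82. ] side [565.5 -32.1  82. ]
foot sc [array([467.1,  -5.9,  11. ]), array([480.9, -96.2,  11. ]), array([630.5, -82.3,  11. ]), array([616.9,  12.5,  11. ])]
foot side [array([619. ,  25.9,  11. ]), array([464.6,   7.4,  11. ]), array([472.5, -81.9,  11. ]), array([624.4, -49.8,  11. ])]
hubtop [ 542.9 -324.6   40. ] [ 536.8 -324.8   40. ]
plate [ 543.9 -320.6    8. ] [ 537.2 -318.1    8. ]
lampbase [272.  163.2   0. ] [287.7 188.8  40. ]
lampbase [285.7  65.1   0. ] [300.4  97.8  40. ]
lampbase [311.8 167.2   0. ] [324.6 192.5  40. ]
```

```bash
python3 - <<'E'
from h import *
a=cv2.imread("pics/scene0.png")[0:300,60:260];b=cv2.imread("pics/side0.png")[0:400,370:530]
cv2.imwrite("pics/c1.png",np.hstack([cv2.resize(a,(400,600),interpolation=cv2.INTER_CUBIC),cv2.resize(b,(240,600),interpolation=cv2.INTER_CUBIC)]))
def tri(p,q):
    o,d=ray("scene",p);o2,d2=ray("side",q)
    A=np.stack([d,-d2],1);t=np.linalg.lstsq(A,o2-o,rcond=None)[0]
    return np.round((o+t[0]*d+o2+t[1]*d2)/2),np.linalg.norm(o+t[0]*d-o2-t[1]*d2)
print("dome",tri((243,168),(58,460)))
s=r.sense()
print("tcp in scene",px("scene",s["eef_pos"]),px("scene",s["eef_pos"]+[0,0,200]))
print(px("scene",[280,165,0]),px("scene",[300,0,0]),at("scene",(190,235),0),at("side",(325,430),0), at("side",(325,390),0))
E
```

```text
dome (array([ 182., -419.,  343.]), np.float64(14.723042061420708))
tcp in scene [123.23917416  10.24033729] [ 89.80320193 -70.80641637]
[195.50353186 146.29600543] [219.45699783 181.02252022] [325.8 -49.5   0. ] [300.4  54.8   0. ] [370.2  56.    0. ]
```

View pics/c1.png

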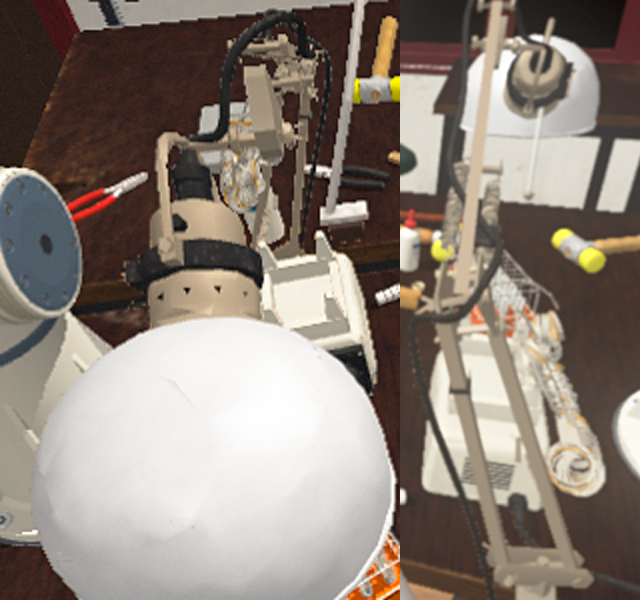

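```bash
python3 - <<'E'
from h import *
def tri(p,q):
    o,d=ray("scene",p);o2,d2=ray("side",q)
    A=np.stack([d,-d2],1);t=np.linalg.lstsq(A,o2-o,rcond=None)[0]
    return np.round((o+t[0]*d+o2+t[1]*d2)/2),round(np.linalg.norm(o+t[0]*d-o2-t[1]*d2))
sc={"topjoint":(27,205),"block":(65,195),"rodlow":(120,208),"arm2":(80,145),"cable":(12,197)}
si={"elbow":(380,466),"j2":(198,402),"top":(5,432),"j3":(28,432)}
for a in sc:
  for b in si: print(a,b,*tri(sc[a],si[b]))
E
```

```text
topjoint elbow [394. 320. 253.] 45
topjoint j2 [394. 148. 321.] 12
topjoint top [ 321. -199.  477.] 20
topjoint j3 [ 331. -140.  451.] 20
block elbow [349. 273. 178.] 16
block j2 [358.  76. 275.] 48
block top [ 293. -279.  469.] 4
block j3 [ 300. -223.  439.] 2
rodlow elbow [317. 194.  60.] 44
rodlow j2 [336. -32. 207.] 42
rodlow top [ 274. -376.  458.] 13
rodlow j3 [ 279. -326.  423.] 12
arm2 elbow [274. 257. 158.] 110
arm2 j2 [301.  48. 270.] 152
arm2 top [ 258. -318.  474.] 50
arm2 j3 [ 261. -263.  443.] 59
cable elbow [396. 340. 283.] 27
cable j2 [396. 181. 341.] 24
cable top [ 326. -160.  481.] 11
cable j3 [ 336. -101.  457.] 10
```

```bash
cat >> h.py <<'E'
from scipy.spatial.transform import Rotation as Ro
def Rt(s=None):
    s=s or r.sense();return Ro.from_euler("xyz",s["tcp_rot"]).as_matrix()
def row(x,y,z,yaw):   # yaw of tool in deg; closing line at yaw-90
    s=r.sense();R=Rt(s)
    G=Ro.from_euler("xyz",[np.pi,0,np.radians(yaw)]).as_matrix()
    return np.round(np.r_[Ro.from_matrix(R.T@G).as_rotvec()/np.pi,R.T@(np.array([x,y,z])-s["eef_pos"])/250],4).tolist()
E
python3 - <<'E'
from h import *
P=np.array(r.get_calibration("wrist")["pose"]);s=r.sense();R=Rt(s)
print("cam in tool",np.round(R.T@(P[:3,3]-s["eef_pos"]),1),np.round(R.T@P[:3,:3],3).tolist())
print(r.get_calibration("wrist")["K"][0][0],r.pinch_z)
for p in((440,560,280,120),(600,300,280,90),(620,0,280,90)):print(row(*p))
E
```

```text
cam in tool [  72.3    0.9 -143.4] [[0.0, 0.96, 0.282], [1.0, -0.0, 0.0], [0.0, 0.282, -0.96]]
337.80948532151643 18.700000000000003
[-0.0, 0.0, 0.2099, -0.7823, 0.2393, -0.1948]
[-0.0, 0.0, 0.3766, -1.768, -0.4815, -0.1948]
[-0.0, 0.0, 0.3766, -2.2958, -1.5622, -0.1948]
```

>>> {"method": "carry_out", "body": {"series": [[0,0,0.36,-0.86,0.3,-0.2,-1],[0,0,0.36,-0.86,0.3,-0.2,-1],[0,0,0.36,-0.86,0.3,-0.2,-1],[0,0,0.36,-0.86,0.3,-0.2,-1],[0,0,0.36,-0.86,0.3,-0.2,-1],[0,0,0.36,-0.86,0.3,-0.2,-1],[0,0,0.36,-0.86,0.3,-0.2,-1]]}}

```text
clock: 1.78
eef_pos: [463.9, 566.6, 281.0]
tcp_rot: [-3.141, 0.0, 1.624]
contact_force: [-0.2, -0.0, -0.6]
opening: 1.002
grasp_force: 0.0
```

```bash
python3 - <<'E'
from h import *
print(r.sense()["qpos"])
print(row(600,330,280,97));print(row(600,80,240,97));print(row(568,-33,180,97))
E
```

```text
[8.82687250e-01 4.86231505e-01 1.32069527e+00 2.20713584e-05
 1.33504981e+00 8.29941689e-01]
[-0.0001, 0.0001, -0.0221, -0.9737, 0.4939, 0.0043]
[-0.0001, 0.0001, -0.0221, -1.9722, 0.4412, 0.1646]
[-0.0001, 0.0001, -0.0221, -2.4168, 0.2896, 0.4047]
```

>>> {"method": "carry_out", "body": {"series": [[0,0,-0.022,-0.98,0.5,0,-1],[0,0,-0.022,-0.98,0.5,0,-1],[0,0,-0.022,-0.98,0.5,0,-1],[0,0,-0.022,-0.98,0.5,0,-1],[0,0,-0.022,-0.98,0.5,0,-1]]}}

```text
clock: 2.4
eef_pos: [602.6, 325.7, 281.5]
tcp_rot: [3.141, 0.0, 1.694]
contact_force: [0.3, 1.0, -0.2]
opening: 0.997
grasp_force: 0.0
```

```bash
python3 - <<'E'
from h import *
print(row(600,80,240,97));print(row(568,-33,180,97))
E
```

```text
[0.0001, 0.0002, 0.0003, -0.9739, -0.1312, 0.1664]
[0.0001, 0.0002, 0.0003, -1.4067, -0.3139, 0.4065]
```

>>> {"method": "carry_out", "body": {"series": [[0,0,0,-0.97,-0.13,0.16,-1],[0,0,0,-0.97,-0.13,0.16,-1],[0,0,0,-0.97,-0.13,0.16,-1],[0,0,0,-0.97,-0.13,0.16,-1]]}}

```text
clock: 2.9
eef_pos: [598.1, 82.8, 241.2]
tcp_rot: [3.141, -0.0, 1.696]
contact_force: [0.9, 0.7, 0.1]
opening: 1.002
grasp_force: 0.0
```

>>> {"method": "carry_out", "body": {"series": [[0,0,0,-0.43,-0.18,0.24,-1],[0,0,0,-0.43,-0.18,0.24,-1],[0,0,0,-0.43,-0.18,0.24,-1],[0,0,0,-0.43,-0.18,0.24,-1]]}}

```text
clock: 3.4
eef_pos: [567.0, -27.9, 181.5]
tcp_rot: [3.141, -0.0, 1.693]
contact_force: [-0.2, -0.5, 0.7]
opening: 0.998
grasp_force: 0.0
```

```bash
python3 - <<'E'
from h import *
print(r.sense()["eef_pos"])
P=r.get_calibration("wrist")["pose"]
im=r.grab_frame("wrist");cv2.imwrite("pics/w1.png",im[:,:,::-1]);np.save("w1.npy",P)
for n,p in (("nose",[568,-33,82]),("seat",[568,-33,36]),("knob",[490,-41,80])):print(n,px("wrist",p,P))
for l in("head","bolt_knob"):
    for d in r.silhouettes("wrist",l)[:2]:print(l,d["score"],d["position"])
E
```

```text
[567.00702008 -27.94334611 181.48186887]
nose [315.06761013 208.95274106]
seat [314.92286306 193.11385813]
knob [212.17207468 206.11963084]
head 0.64 [178.5, 296.2]
bolt_knob 0.66 [193.5, 219.6]
```

View pics/w1.png

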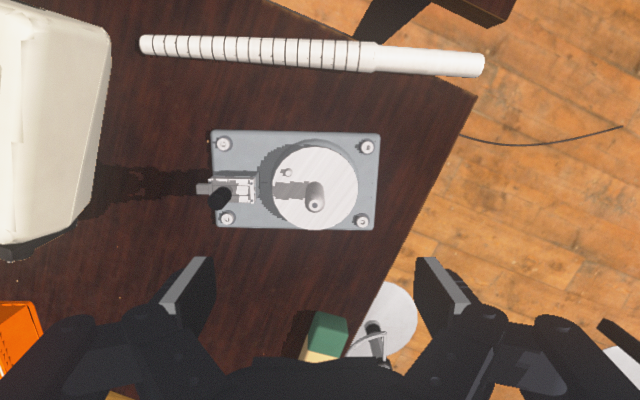

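```bash
python3 - <<'E'
from h import *
P=np.load("w1.npy");im=cv2.imread("pics/w1.png")
c=im[120:240,190:390];cv2.imwrite("pics/w1c.png",cv2.resize(c,(800,480),interpolation=cv2.INTER_CUBIC))
A=lambda u,v,z:at("wrist",(v,u),z,P)
print("flange edge L,R,T,B",A(274,188,36),A(358,188,36),A(315,146,36),A(315,230,36))
print("nose",A(315,205,82),"pin",A(286,172,43),"knob",A(220,198,80))
for p in((211,130),(380,135),(376,230),(216,228)):print(A(*p,11))
E
```

```text
flange edge L,R,T,B [531.6 -32.8  36. ] [605.1 -23.7  36. ] [563.    8.2  36. ] [572.4 -67.7  36. ]
nose [567.6 -29.9  82. ] pin [541.1 -15.7  43. ] knob [495.7 -33.8  80. ]
[466.9   8.2  11. ]
[621.4  22.5  11. ]
[633.9 -69.9  11. ]
[475.6 -87.4  11. ]
```

View pics/w1c.png

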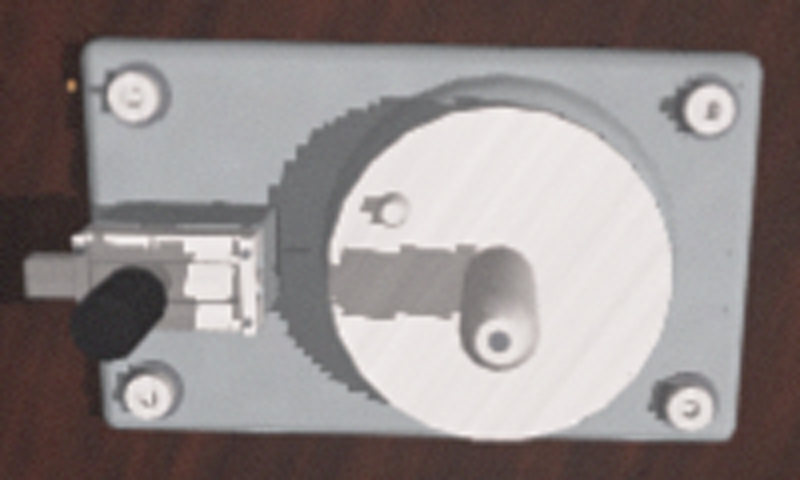

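>>> {"method": "carry_out", "body": {"series": [[0,0,0,-0.95,0.05,0.02,-1],[0,0,0,-0.95,0.05,0.02,-1],[0,0,0,-0.95,0.05,0.02,-1],[0,0,0,-0.95,0.05,0.02,-1]]}}

```text
clock: 4.05
eef_pos: [609.3, -263.7, 177.0]
tcp_rot: [3.14, 0.001, 1.694]
contact_force: [0.2, 0.9, 1.0]
opening: 1.003
grasp_force: 0.0
```

>>> {"method": "carry_out", "body": {"series": [[0,0,0,-0.22,0.03,0.05,-1],[0,0,0,-0.22,0.03,0.05,-1],[0,0,0,-0.22,0.03,0.05,-1]]}}

```text
clock: 4.42
eef_pos: [622.4, -315.1, 163.9]
tcp_rot: [3.141, -0.0, 1.693]
contact_force: [0.4, 0.8, 0.0]
opening: 1.001
grasp_force: 0.0
```

```bash
python3 - <<'E'
from h import *
s=r.sense();print(s["eef_pos"],s["qpos"])
P=r.get_calibration("wrist")["pose"]
im=r.grab_frame("wrist");cv2.imwrite("pics/w2.png",im[:,:,::-1]);np.save("w2.npy",P)
u,v=px("wrist",[541,-322,8],P);print(u,v)
for l in("plate",):
    for d in r.silhouettes("wrist",l)[:1]:
        y,x=np.nonzero(d["region"]);print(d["score"],d["position"],x.min(),x.max(),y.min(),y.max())
        u=(x.min()+x.max())/2;v=(y.min()+y.max())/2
x0=int(u)-80;y0=max(0,int(v)-75);print(x0,y0)
cv2.imwrite("pics/w2c.png",cv2.resize(im[y0:y0+150,x0:x0+160,::-1],None,fx=4,fy=4,interpolation=cv2.INTER_CUBIC))
E
```

```text
[ 622.4324402  -315.05371324  163.90418771] [-4.70943821e-01  5.26062411e-01  1.52118217e+00  5.17626038e-04
  1.09451698e+00 -5.93303128e-01]
224.93344577199863 181.50458277852633
0.79 [175.4, 223.6] 172 277 125 227
144 101
```

View pics/w2c.png

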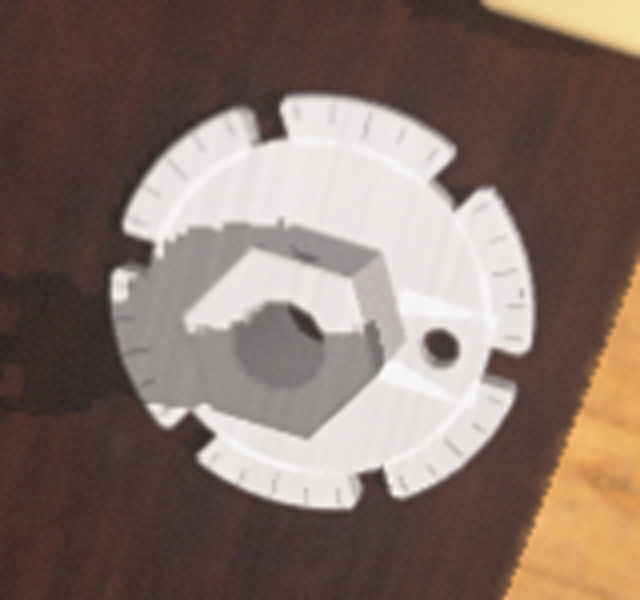

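```bash
python3 - <<'E'
from h import *
P=np.load("w2.npy")
A=lambda u,v,z:at("wrist",(101+v/4,144+u/4),z,P)
n=[A(*p,8) for p in((497,367),(455,187),(268,122),(130,250),(195,430),(372,483))]
c=np.mean(n,0);print(c,[(np.round(np.linalg.norm(q-c),1),round(np.degrees(np.arctan2(*(q-c)[[1,0]])),1)) for q in n])
h=A(440,346,8);print("hole",h,np.linalg.norm(h-c),np.degrees(np.arctan2(*(h-c)[[1,0]])))
ring=[A(*p,8) for p in((110,300),(533,300),(330,94),(330,510))];print(ring)
print("hubtop",A((185+408)/2-4,345,40))
hx=[A(*p,40) for p in((183,325),(247,250),(350,273),(392,372),(305,440),(192,405))];print(np.mean(hx,0),hx)
E
```

```text
[ 539.83333333 -319.31666667    8.        ] [(np.float64(42.2), np.float64(-11.6)), (np.float64(42.5), np.float64(47.8)), (np.float64(42.9), np.float64(108.1)), (np.float64(44.2), np.float64(168.6)), (np.float64(42.5), np.float64(-130.6)), (np.float64(42.8), np.float64(-70.4))]
hole [ 567.8 -324.4    8. ] 28.424896169066606 -10.301841655494545
[array([ 492. , -322.8,    8. ]), array([ 587.9, -311.1,    8. ]), array([ 539.7, -270.9,    8. ]), array([ 544.7, -367.6,    8. ])]
hubtop [ 542.6 -319.2   40. ]
[ 539.58333333 -319.56666667   40.        ] [array([ 520. , -317.7,   40. ]), array([ 532.6, -300.6,   40. ]), array([ 553.5, -302.8,   40. ]), array([ 563.2, -322.4,   40. ]), array([ 546. , -339.3,   40. ]), array([ 522.2, -334.6,   40. ])]
```

```bash
cat >> h.py <<'E'
from scipy.optimize import least_squares
def fitplate(n="wrist",x0=(540,-319)):
    P=np.array(r.get_calibration(n)["pose"]);im=r.grab_frame(n);c=r.get_calibration(n)
    d=r.silhouettes(n,"plate")[0];m=d["region"].astype(np.uint8)
    k=cv2.convexHull(max(cv2.findContours(m,0,cv2.CHAIN_APPROX_NONE)[0],key=len))
    M=cv2.moments(k);cm=np.array([M["m10"],M["m01"]])/M["m00"]
    a=np.linspace(0,2*np.pi,180,False)
    def f(p):
        b=[np.c_[p[0]+48*np.cos(a),p[1]+48*np.sin(a),0*a+z] for z in(0,8)]+[np.c_[p[0]+19*np.cos(a),p[1]+19*np.sin(a),0*a+40]]
        q=(np.vstack(b)-P[:3,3])@P[:3,:3]*[1,-1,-1]
        uv=cv2.projectPoints(q.reshape(-1,1,3),np.zeros(3),np.zeros(3),np.array(c["K"]),np.array(c["distortion"]))[0].astype(np.float32)
        H=cv2.convexHull(uv);M=cv2.moments(H);return np.array([M["m10"],M["m01"]])/M["m00"]-cm,M["m00"]
    s=least_squares(lambda p:f(p)[0],x0,x_scale=10,diff_step=1e-3)
    print("fit",s.x,"areas",cv2.contourArea(k),f(s.x)[1],"score",d["score"]);return im,P
E
python3 - <<'E'
from h import *
fitplate();print(row(540,-319.4,130,-71.3))
E
```

```text
fit [ 539.71067032 -319.48035734] areas 8406.5 8621.01748530817 score 0.57
[0.0001, -0.0002, 0.9353, 0.0218, -0.3291, 0.1376]
```

>>> {"method": "carry_out", "body": {"series": [[0,0,0.06,0.02,-0.2,0,-1],[0,0,0.12,0.02,-0.33,0,-1],[0,0,0.18,0.02,-0.33,0,-1],[0,0,0.24,0.02,-0.33,0,-1],[0,0,0.3,0.02,-0.33,0,-1],[0,0,0.36,0.02,-0.33,0,-1],[0,0,0.415,0.02,-0.33,0,-1],[0,0,0.47,0.02,-0.33,0,-1]]}}

```text
clock: 5.62
eef_pos: [539.7, -320.3, 164.4]
tcp_rot: [3.141, -0.001, 0.211]
contact_force: [0.7, 0.2, 0.2]
opening: 1.007
grasp_force: 0.0
```

>>> {"method": "carry_out", "body": {"series": [[0,0,0.06,0,0,0,-1],[0,0,0.12,0,0,0,-1],[0,0,0.18,0,0,0,-1],[0,0,0.24,0,0,0,-1],[0,0,0.3,0,0,0,-1],[0,0,0.36,0,0,0,-1],[0,0,0.415,0,0,0,-1],[0,0,0.465,0,0,0,-1]]}}

```text
clock: 6.62
eef_pos: [539.6, -320.3, 164.4]
tcp_rot: [-3.141, -0.0, -1.25]
contact_force: [0.3, 0.8, -0.2]
opening: 0.998
grasp_force: 0.0
```

```bash
python3 - <<'E'
from h import *
s=r.sense();print(s["eef_pos"],s["tcp_rot"],s["qpos"])
im,P=fitplate();print(row(540,-319.4,10,-71.3))
E
```

```text
[ 539.64456055 -320.30826366  164.35662965] [-3.14110975e+00 -4.36053287e-04 -1.24972908e+00] [-5.38100880e-01  4.24059029e-01  1.68778206e+00  9.44543005e-05
  1.02910598e+00  2.28237574e+00]
fit [ 539.41625016 -319.43399865] areas 8394.5 8543.188904792303 score 0.78
[-0.0001, -0.0001, -0.0006, -0.0037, -0.0024, 0.6173]
```

>>> {"method": "carry_out", "body": {"series": [[0,0,-0.0006,-0.004,-0.002,0.25,-1],[0,0,-0.0006,-0.004,-0.002,0.45,-0.6],[0,0,-0.0006,-0.004,-0.002,0.58,-0.4],[0,0,-0.0006,-0.004,-0.002,0.61,-0.3],[0,0,-0.0006,-0.004,-0.002,0.61,-0.3]]}}

```text
clock: 7.35
eef_pos: [540.0, -320.0, 11.9]
tcp_rot: [-3.141, -0.0, -1.242]
contact_force: [-0.4, 0.2, 0.2]
opening: 0.65
grasp_force: 0.0
```

>>> {"method": "carry_out", "body": {"series": [[0,0,0,0,0,0,1],[0,0,0,0,0,0,1],[0,0,0,0,0,0,1],[0,0,0,0,0,0,1],[0,0,0,0,0,0,1]], "force": 60}}

```text
clock: 7.98
eef_pos: [540.7, -320.8, 13.3]
tcp_rot: [-3.14, -0.002, -1.243]
contact_force: [-0.9, 0.5, 6.5]
opening: 0.41
grasp_force: 62.3
```

>>> {"method": "carry_out", "body": {"series": [[0,0,0,0,0,-0.06,1],[0,0,0,0,0,-0.2,1],[0,0,0,0,0,-0.4,1],[0,0,0,0,0,-0.55,1],[0,0,0,0,0,-0.55,1]]}}

```text
clock: 8.6
eef_pos: [541.3, -321.2, 152.9]
tcp_rot: [-3.137, -0.005, -1.243]
contact_force: [-0.5, 0.4, -4.4]
opening: 0.404
grasp_force: 61.3
```

```bash
python3 - <<'E'
from h import *
s=r.sense();print(s["eef_pos"],s["qpos"],s["contact_force"],s["opening"])
print(row(570,-190,150,-71.3+81));print(row(568,-29.7,150,-71.3+81))
E
```

```text
[ 541.34348256 -321.19320039  152.89016858] [-5.37874901e-01  4.36697762e-01  1.69687068e+00 -1.27549594e-05
  1.00124869e+00  2.27633409e+00] [-0.48427437  0.43268997 -4.40569316] 0.4044316227061537
[0.0, -0.0023, -0.4497, -0.4601, -0.2772, 0.0104]
[0.0, -0.0023, -0.4497, -1.0698, -0.4759, 0.0081]
```

>>> {"method": "carry_out", "body": {"series": [[0,0,-0.05,-0.06,-0.04,0,1],[0,0,-0.11,-0.12,-0.08,0,1],[0,0,-0.17,-0.18,-0.12,0,1],[0,0,-0.23,-0.24,-0.16,0,1],[0,0,-0.29,-0.3,-0.2,0,1],[0,0,-0.35,-0.36,-0.24,0,1],[0,0,-0.4,-0.42,-0.26,0,1],[0,0,-0.45,-0.46,-0.28,0,1]]}}

```text
clock: 9.6
eef_pos: [567.5, -187.6, 147.1]
tcp_rot: [-3.14, 0.003, 0.176]
contact_force: [0.1, 0.8, -3.3]
opening: 0.413
grasp_force: 61.0
```

```bash
python3 - <<'E'
from h import *
s=r.sense();print(s["eef_pos"],s["tcp_rot"],s["qpos"])
print(row(568,-29.7,150,91.3))
E
```

```text
[ 567.54874318 -187.56215537  147.129052  ] [-3.14015536e+00  2.55770624e-03  1.75875340e-01] [-3.21711864e-01  4.03654418e-01  1.76509087e+00  5.09518543e-05
  9.75780947e-01  1.07318234e+00]
[-0.001, 0.0003, -0.4512, 0.1122, -0.6214, -0.0109]
```

>>> {"method": "carry_out", "body": {"series": [[0,0,-0.05,0.015,-0.08,0,1],[0,0,-0.11,0.03,-0.16,0,1],[0,0,-0.17,0.045,-0.24,0,1],[0,0,-0.23,0.06,-0.32,0,1],[0,0,-0.29,0.075,-0.4,0,1],[0,0,-0.35,0.09,-0.48,0,1],[0,0,-0.4,0.1,-0.56,-0.01,1],[0,0,-0.451,0.112,-0.62,-0.01,1]]}}

```text
clock: 10.6
eef_pos: [568.9, -30.3, 149.9]
tcp_rot: [-3.139, -0.0, 1.593]
contact_force: [0.9, 0.6, -3.9]
opening: 0.408
grasp_force: 61.1
```

```bash
python3 - <<'E'
from h import *
s=r.sense();print(s["eef_pos"],s["tcp_rot"],s["qpos"],s["contact_force"])
P=np.array(r.get_calibration("wrist")["pose"]);np.save("w3.npy",P)
im=r.grab_frame("wrist");z=s["eef_pos"][2]-13
u,v=px("wrist",[568,-29.7,z+8],P);x0,y0=int(u)-100,int(v)-75;print(u,v,x0,y0,z)
cv2.imwrite("pics/w3c.png",cv2.resize(im[y0:y0+150,x0:x0+200,::-1],None,fx=4,fy=4,interpolation=cv2.INTER_CUBIC))
print(row(568,-29.7,105,91.3))
E
```

```text
[568.94490953 -30.33297003 149.93249323] [-3.13922402e+00 -2.59786750e-04  1.59271771e+00] [-5.59416840e-02  3.60748308e-01  1.82485807e+00  9.13605745e-05
  9.58367947e-01 -7.79159782e-02] [ 0.88631052  0.64194712 -3.85270464]
313.22141321156755 257.1998116266444 213 182 136.93249322863238
[-0.0007, -0.0004, 0.0022, -0.0032, -0.0036, 0.1796]
```

View pics/w3c.png

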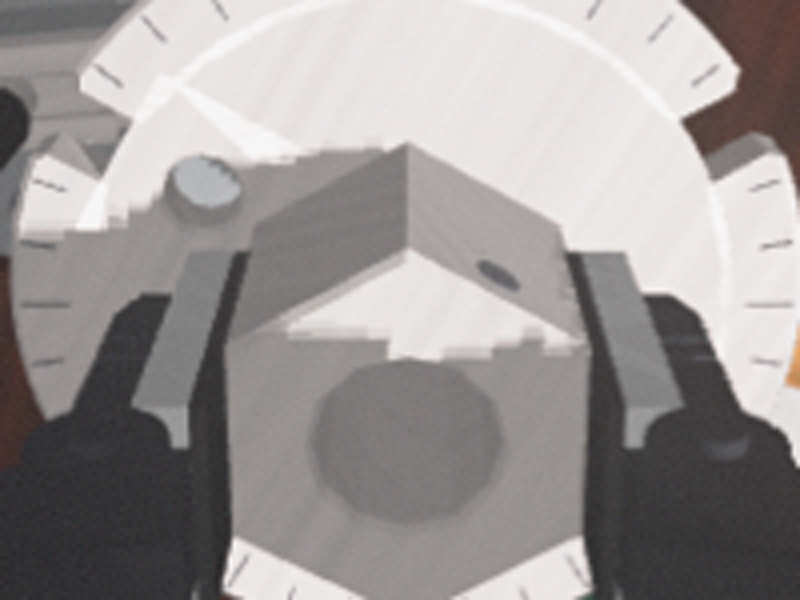

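```bash
python3 - <<'E'
from h import *
P=np.load("w3.npy");A=lambda u,v,z:at("wrist",(182+v/4,213+u/4),z,P)
for z in(136,137.5):
    b=A(407,441,z+40);h=A(204,185,z+8);d=h-b
    n1=A(95,130,z+8);n2=A(725,130,z+8)
    print(b,h,np.hypot(d[0],d[1]),np.degrees(np.arctan2(d[1],d[0])),n1,n2)
    L=A(13,300,z+8);R=A(797,305,z+8);print(L,R,(L+R)/2)
    hx=[A(*p,z+40) for p in((225,343),(410,250),(590,350))];print(hx)
E
```

```text
[568.8 -29.8 176. ] [544.4 -15.7 144. ] 28.181021982887685 149.97772052955162 [531.8  -9.1 144. ] [605.4  -7.4 144. ]
[520.8 -31.3 144. ] [616.2 -29.7 144. ] [568.5 -30.5 144. ]
[array([551. , -19.5, 176. ]), array([568.6,  -9.4, 176. ]), array([586.2, -19.4, 176. ])]
[568.7 -28.9 177.5] [544.7 -15.1 145.5] 27.684652788142387 150.10109816138547 [532.1  -8.6 145.5] [605.   -6.9 145.5]
[521.2 -30.5 145.5] [615.7 -29.  145.5] [568.45 -29.75 145.5 ]
[array([551.2, -18.7, 177.5]), array([568.6,  -8.7, 177.5]), array([585.9, -18.7, 177.5])]
```

>>> {"method": "carry_out", "body": {"series": [[0,0,0,0,-0.003,0.06,1],[0,0,0,0.001,-0.004,0.12,1],[0,0,0,0.001,-0.004,0.17,1],[0,0,0,0.001,-0.004,0.19,1],[0,0,0,0.001,-0.004,0.2,1]]}}

```text
clock: 11.28
eef_pos: [569.1, -31.2, 100.8]
tcp_rot: [-3.141, -0.0, 1.586]
contact_force: [0.4, 0.3, -4.2]
opening: 0.408
grasp_force: 61.1
```

>>> {"method": "carry_out", "body": {"series": [[0,0,0,0,0,0.012,1],[0,0,0,0,0,0.024,1],[0,0,0,0,0,0.036,1],[0,0,0,0,0,0.048,1]]}}

```text
clock: 11.78
eef_pos: [569.1, -30.9, 89.3]
tcp_rot: [-3.141, -0.0, 1.587]
contact_force: [-3.6, 0.5, 4.7]
opening: 0.414
grasp_force: 62.1
```

>>> {"method": "carry_out", "body": {"series": [[0,0,0,0,-0.004,0,1],[0,0,0,0,-0.004,0,1],[0,0,0,0,-0.004,0.01,1]]}}

```text
clock: 12.15
eef_pos: [568.2, -30.9, 86.9]
tcp_rot: [3.142, -0.0, 1.587]
contact_force: [-0.8, 0.5, -2.7]
opening: 0.407
grasp_force: 61.1
```

>>> {"method": "carry_out", "body": {"series": [[0,0,0,0,0,0.012,1],[0,0,0,0,0,0.024,1],[0,0,0,0,0,0.036,1],[0,0,0,0,0,0.048,1]]}}

```text
clock: 12.65
eef_pos: [568.2, -31.0, 74.5]
tcp_rot: [-3.142, 0.0, 1.587]
contact_force: [0.1, 1.0, -3.5]
opening: 0.412
grasp_force: 61.1
```

>>> {"method": "carry_out", "body": {"series": [[0,0,0,0,0,0.012,1],[0,0,0,0,0,0.024,1],[0,0,0,0,0,0.036,1],[0,0,0,0,0,0.044,1]]}}

```text
clock: 13.15
eef_pos: [568.1, -31.0, 63.6]
tcp_rot: [-3.141, -0.0, 1.587]
contact_force: [-1.2, 0.7, -1.9]
opening: 0.409
grasp_force: 61.1
```

>>> {"method": "carry_out", "body": {"series": [[0,0,0,0,-0.001,0.008,1],[0,0,0,0,-0.001,0.016,1],[0,0,0,0,-0.001,0.022,1],[0,0,0,0,-0.001,0.026,1]]}}

```text
clock: 13.65
eef_pos: [568.0, -31.0, 57.2]
tcp_rot: [3.141, 0.0, 1.587]
contact_force: [0.6, 0.8, -3.9]
opening: 0.413
grasp_force: 61.1
```

>>> {"method": "carry_out", "body": {"series": [[0,0,0,0,0,0.004,1],[0,0,0,0,0,0.008,1],[0,0,0,0,0,0.008,1]]}}

```text
clock: 14.02
eef_pos: [568.0, -31.0, 55.2]
tcp_rot: [3.142, 0.0, 1.587]
contact_force: [-0.8, 0.0, -4.0]
opening: 0.408
grasp_force: 61.1
```

>>> {"method": "carry_out", "body": {"series": [[0,0,0,0,0,0.004,1],[0,0,0,0,0,0.007,1],[0,0,0,0,0,0.007,1]]}}

```text
clock: 14.4
eef_pos: [567.9, -31.0, 53.5]
tcp_rot: [-3.142, 0.0, 1.587]
contact_force: [-0.3, -0.2, -4.2]
opening: 0.414
grasp_force: 61.1
```

>>> {"method": "carry_out", "body": {"series": [[0,0,0,0,0,0.003,1],[0,0,0,0,0,0.005,1],[0,0,0,0,0,0.005,1]]}}

```text
clock: 14.78
eef_pos: [567.9, -31.0, 52.2]
tcp_rot: [-3.142, 0.0, 1.587]
contact_force: [0.5, -0.9, -4.0]
opening: 0.41
grasp_force: 61.1
```

>>> {"method": "carry_out", "body": {"series": [[0,0,0,0,0,0.003,1],[0,0,0,0,0,0.006,1],[0,0,0,0,0,0.006,1]]}}

```text
clock: 15.15
eef_pos: [567.9, -31.0, 50.7]
tcp_rot: [-3.141, 0.0, 1.587]
contact_force: [-0.0, 0.5, -3.7]
opening: 0.409
grasp_force: 61.1
```

>>> {"method": "carry_out", "body": {"series": [[0,0,0,0,0,0.003,1],[0,0,0,0,0,0.004,1],[0,0,0,0,0,0.004,1]]}}

```text
clock: 15.52
eef_pos: [568.0, -31.0, 49.8]
tcp_rot: [3.142, -0.0, 1.587]
contact_force: [0.7, 0.4, -3.5]
opening: 0.411
grasp_force: 61.1
```

>>> {"method": "carry_out", "body": {"series": [[0,0,0,0,0,0.002,1],[0,0,0,0,0,0.004,1],[0,0,0,0,0,0.004,1]]}}

```text
clock: 15.9
eef_pos: [568.0, -31.0, 49.3]
tcp_rot: [3.141, 0.0, 1.587]
contact_force: [-2.0, -1.2, 5.9]
opening: 0.412
grasp_force: 62.1
```

>>> {"method": "carry_out", "body": {"series": [[0,0,0,0,0,0.002,1],[0,0,0,0,0,0.002,1],[0,0,0,0,0,0.002,1]]}}

```text
clock: 16.27
eef_pos: [568.0, -31.0, 49.3]
tcp_rot: [3.141, 0.0, 1.587]
contact_force: [-4.3, 0.0, 10.9]
opening: 0.409
grasp_force: 63.0
```

>>> {"method": "carry_out", "body": {"series": [[0,0,-0.025,0,-0.002,-0.001,1],[0,0,-0.05,0,-0.002,-0.001,1],[0,0,-0.075,0,-0.002,-0.001,1],[0,0,-0.1,0,-0.002,-0.001,1]]}}

```text
clock: 16.77
eef_pos: [568.0, -30.2, 49.3]
tcp_rot: [3.14, -0.001, 1.903]
contact_force: [-2.0, 4.4, 7.3]
opening: 0.41
grasp_force: 62.4
```

```bash
python3 - <<'E'
from h import *
s=r.sense();print(s["wrist_torque"],s["contact_force"],np.degrees(s["tcp_rot"][2]))
print(row(567.8,-30.8,49.5,126.1))
E
```

```text
[ 0.79868899  0.6294243  -0.23336874] [-1.96447224  4.41226371  7.32996206] 109.02606061858081
[0.0005, -0.0002, -0.0949, -0.002, -0.0016, -0.0007]
```

>>> {"method": "carry_out", "body": {"series": [[0,0,-0.025,0.002,0,0,1],[0,0,-0.05,0.003,0,0,1],[0,0,-0.075,0.004,0,0,1],[0,0,-0.095,0.004,0,0,1],[0,0,-0.095,0.004,0,0,1]]}}

```text
clock: 17.4
eef_pos: [567.6, -29.6, 49.3]
tcp_rot: [3.141, 0.0, 2.2]
contact_force: [-2.6, 2.5, 6.9]
opening: 0.409
grasp_force: 62.4
```

```bash
python3 - <<'E'
from h import *
s=r.sense();print(s["wrist_torque"],s["contact_force"],np.degrees(s["tcp_rot"][2]))
E
```

```text
[ 0.31294862  0.59783908 -0.00723224] [-2.57787214  2.52322942  6.87624426] 126.06905744691784
```

>>> {"method": "carry_out", "body": {"series": [[0,0,0,0,0,0,0],[0,0,0,0,0,0,-0.4],[0,0,0,0,0,0,-0.4],[0,0,0,0,0,0,-0.4]]}}

```text
clock: 17.9
eef_pos: [567.2, -30.1, 48.5]
tcp_rot: [3.142, 0.0, 2.2]
contact_force: [-0.1, 0.5, -0.5]
opening: 0.702
grasp_force: 0.0
```

>>> {"method": "carry_out", "body": {"series": [[0,0,0,0,0,-0.1,-0.4],[0,0,0,0,0,-0.3,-0.4],[0,0,0,0,0,-0.5,-0.4],[0,0,0,0,0,-0.5,-0.4]]}}

```text
clock: 18.4
eef_pos: [569.8, -30.2, 177.6]
tcp_rot: [3.136, 0.005, 2.2]
contact_force: [0.6, -0.4, -0.1]
opening: 0.699
grasp_force: 0.0
```

```bash
python3 - <<'E'
from h import *
s=r.sense();print(s["eef_pos"],s["contact_force"])
P=np.array(r.get_calibration("wrist")["pose"]);np.save("w4.npy",P)
im=r.grab_frame("wrist");cv2.imwrite("pics/w4.png",im[:,:,::-1])
u,v=px("wrist",[568,-29.7,44],P);k=px("wrist",[493,-37.8,69],P);x0,y0=int((u+k[0])/2)-100,max(0,int((v+k[1])/2)-75);print(u,v,k,x0,y0)
cv2.imwrite("pics/w4c.png",cv2.resize(im[y0:y0+150,x0:x0+200,::-1],None,fx=4,fy=4,interpolation=cv2.INTER_CUBIC))
E
```

```text
[569.78764008 -30.1887217  177.61595947] [ 0.57201926 -0.37292829 -0.14993228]
311.6582034884594 188.40284260410937 [223.68756058 148.14347739] 167 93
```

View pics/w4c.png

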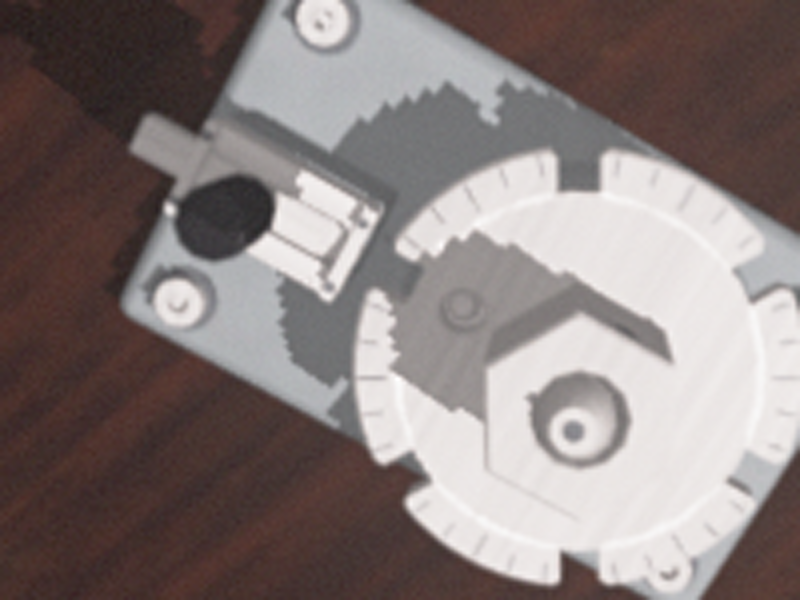

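```bash
python3 - <<'E'
from h import *
P=np.load("w4.npy");A=lambda u,v,z:at("wrist",(93+v/4,167+u/4),z,P)
n=[A(*p,44) for p in((405,262),(578,182),(748,272),(760,480),(580,562),(398,478))]
c=np.mean(n,0);print(c,[(round(np.linalg.norm(q-c),1),round(np.degrees(np.arctan2(*(q-c)[[1,0]]))%60,1)) for q in n])
ang=lambda a,b:np.degrees(np.arctan2(*(b-a)[[1,0]]))
print("edges foot",ang(A(125,310,11),A(350,435,11)),ang(A(480,5,11),A(760,195,11)))
print("guide edges z47.5",ang(A(250,255,47.5),A(330,300,47.5)),ang(A(300,172,47.5),A(382,208,47.5)),"front",ang(A(330,300,47.5),A(382,208,47.5))-90)
print("screws",ang(A(180,297,13),A(670,568,13)))
k=A(208,228,80);print("knob",k,ang(k,c+[0,0,0]))
print(row(482,-39,175,126))
E
```

```text
[567.35       -28.88333333  44.        ] [(np.float64(43.3), np.float64(1.6)), (np.float64(40.8), np.float64(6.0)), (np.float64(41.6), np.float64(8.5)), (np.float64(45.6), np.float64(5.6)), (np.float64(42.0), np.float64(6.4)), (np.float64(45.0), np.float64(5.9))]
edges foot 5.194428907734814 2.6612350481869305
guide edges z47.5 5.617580590126839 11.75506275969942 front 4.698680517299323
screws 5.479130934860037
knob [492.4 -38.   80. ] 6.935197222410279
[0.0009, 0.0008, 0.0001, 0.1743, -0.3, -0.0]
```

```bash
python3 - <<'E'
from h import *
print(row(463.6,-40.7,130,66.1))
E
```

```text
[0.0013, 0.0002, 0.3329, 0.2126, -0.364, 0.1797]
```

>>> {"method": "carry_out", "body": {"series": [[0,0,0.055,0.05,-0.09,0,1],[0,0,0.11,0.1,-0.18,0,1],[0,0,0.165,0.15,-0.27,0.05,1],[0,0,0.22,0.21,-0.36,0.1,1],[0,0,0.275,0.21,-0.36,0.14,1],[0,0,0.33,0.21,-0.36,0.16,1]]}}

```text
clock: 19.2
eef_pos: [461.8, -40.4, 131.8]
tcp_rot: [-3.139, 0.001, 1.157]
contact_force: [0.9, -0.1, 0.0]
opening: -0.0
grasp_force: 0.0
```

>>> {"method": "carry_out", "body": {"series": [[0,0,0.055,0,0,0,1],[0,0,0.11,0,0,0,1],[0,0,0.165,0,0,0,1],[0,0,0.22,0,0,0,1],[0,0,0.275,0,0,0,1],[0,0,0.335,0,0,0,1],[0,0,0.335,0,0,0,1]]}}

```text
clock: 20.08
eef_pos: [462.5, -40.5, 132.4]
tcp_rot: [-3.141, 0.002, 0.112]
contact_force: [-0.4, -0.2, -0.4]
opening: -0.0
grasp_force: 0.0
```

```bash
python3 - <<'E'
from h import *
print(row(463.6,-40.7,59,6.1),r.sense()["opening"])
E
```

```text
[-0.0001, 0.0007, 0.0016, 0.005, 0.0016, 0.2934] -0.00015562268020486943
```

>>> {"method": "carry_out", "body": {"series": [[0,0,0.001,0.004,0.001,0.15,1],[0,0,0.001,0.004,0.001,0.26,1],[0,0,0.001,0.004,0.001,0.292,1],[0,0,0.001,0.004,0.001,0.292,1]]}}

```text
clock: 20.58
eef_pos: [464.1, -40.6, 60.2]
tcp_rot: [-3.141, 0.001, 0.109]
contact_force: [-1.1, -0.2, -0.1]
opening: 0.005
grasp_force: 0.0
```

>>> {"method": "carry_out", "body": {"series": [[0,0,0,0.016,0,0,1],[0,0,0,0.032,0,0,1],[0,0,0,0.048,0,0,1],[0,0,0,0.056,0,0,1],[0,0,0,0.064,0,0,1]]}}

```text
clock: 21.2
eef_pos: [480.2, -38.9, 60.6]
tcp_rot: [3.142, 0.0, 0.107]
contact_force: [-1.9, 0.1, 1.4]
opening: -0.002
grasp_force: 1.0
```

>>> {"method": "carry_out", "body": {"series": [[0,0,0,0.006,0,0,1],[0,0,0,0.012,0,0,1],[0,0,0,0.018,0,0,1],[0,0,0,0.022,0,0,1]]}}

```text
clock: 21.7
eef_pos: [485.9, -38.3, 60.5]
tcp_rot: [3.142, 0.0, 0.107]
contact_force: [-2.5, -0.9, 1.2]
opening: -0.0
grasp_force: 1.0
```

>>> {"method": "carry_out", "body": {"series": [[0,0,0,0.004,0,0,1],[0,0,0,0.006,0,0,1],[0,0,0,0.006,0,0,1]]}}

```text
clock: 22.08
eef_pos: [486.7, -38.2, 60.4]
tcp_rot: [-3.142, 0.001, 0.107]
contact_force: [-5.1, -2.5, 3.5]
opening: -0.0
grasp_force: 2.5
```

>>> {"method": "carry_out", "body": {"series": [[0,0,0,0.003,0,0,1],[0,0,0,0.006,0,0,1],[0,0,0,0.006,0,0,1]]}}

```text
clock: 22.45
eef_pos: [486.9, -38.2, 60.3]
tcp_rot: [-3.141, 0.004, 0.107]
contact_force: [-8.1, -3.2, 8.0]
opening: -0.001
grasp_force: 4.8
```

>>> {"method": "carry_out", "body": {"series": [[0,0,0,0.003,0,0,1],[0,0,0,0.006,0,0,1],[0,0,0,0.006,0,0,1]]}}

```text
clock: 22.82
eef_pos: [486.9, -38.1, 60.0]
tcp_rot: [-3.141, 0.007, 0.108]
contact_force: [-13.9, -3.4, 11.0]
opening: -0.002
grasp_force: 7.0
```

>>> {"method": "carry_out", "body": {"series": [[0,0,0,-0.04,0,0,1],[0,0,0,-0.08,0,0,1],[0,0,0,-0.08,0,-0.15,1],[0,0,0,-0.08,0,-0.35,1],[0,0,0,0.05,0,-0.48,1],[0,0,0,0.15,0,-0.48,1],[0,0,0,0.15,0,-0.48,1]]}}

```text
clock: 23.7
eef_pos: [529.1, -33.7, 181.0]
tcp_rot: [3.141, -0.003, 0.108]
contact_force: [-0.5, -0.4, -0.1]
opening: -0.0
grasp_force: 0.0
```

```bash
python3 - <<'E'
from h import *
s=r.sense();print(s["eef_pos"])
P=np.array(r.get_calibration("wrist")["pose"]);np.save("w5.npy",P)
im=r.grab_frame("wrist")
for d in r.silhouettes("wrist","bolt_knob")[:1]:print(d["score"],d["position"])
for k in((492.4,-38,80),(504.3,-36.7,80),(568,-29.7,44)):print(px("wrist",k,P))
u,v=px("wrist",[525,-34,44],P);x0,y0=max(0,int(u)-80),max(0,int(v)-60);print(x0,y0)
cv2.imwrite("pics/w5c.png",cv2.resize(im[y0:y0+120,x0:x0+160,::-1],None,fx=5,fy=5,interpolation=cv2.INTER_CUBIC))
E
```

```text
[529.12650467 -33.71875118 181.02285101]
0.57 [224.6, 314.1]
[315.96660625 245.63103367]
[315.97752052 231.38114815]
[315.73908028 142.73530739]
235 133
```

View pics/w5c.png

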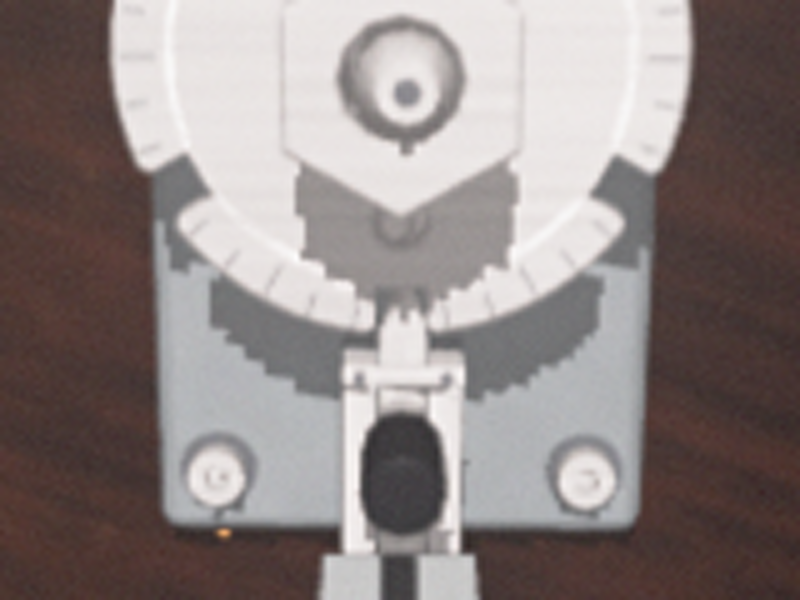

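```bash
python3 - <<'E'
from h import *
P=np.load("w5.npy");A=lambda u,v,z:at("wrist",(133+v/5,235+u/5),z,P)
ax=np.array([568,-29.7])
for n,p in(("tip",(403,293,44)),("rim notch edge",(403,332,44)),("knobtop far",(403,530,80)),("knobtop near",(403,455,80))):
    print(n,np.linalg.norm(A(*p)[:2]-ax))
print(r.sense()["clock"])
r.sign_off()
E
```

```text
tip 41.63315986086089
rim notch edge 48.57911073702354
knobtop far 70.48950276459611
knobtop near 58.01111962374109
23.8
the job is handed in; nothing more can be done
```

The index plate is home on the flange with the pin in its drive hole, the zero notch faces the bolt and the bolt is pushed to its stop in it. The gripper is clear, and the job was handed in at 23.8 s. My last picture put the bolt's tip about 7 mm past the rim (8 mm is full depth) and the knob at full travel within a millimetre or two. The wrist force readings stayed under about 20 N.

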